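# Vent and open a jar of scented wax melts

### The job

Open the jar of coral wax melts for a customer to smell: set it fully home in the square recess of the wooden block, which keeps it from turning, then twist the black vent knob on its brass cap clockwise to its stop and let it spring back, so that the vacuum under the cap is gone. Then unscrew the cap anticlockwise until its threads come free, lift it off and finish while still holding it, level and still, about 2 cm above the open mouth of the jar, which must stay home in the block. Leave the jar of green melts alone.

Things in the scene. Friction and masses are not known exactly. Their poses are not given: they have to be found in the camera images.
- jar: the jar to open: loose, clear square glass 72 x 72 mm with edges rounded by 9 mm, 86 mm tall to its flat shoulder, full of coral-pink wax discs, 0.5 to 0.7 kg with its cap. Origin: centre of its underside, z up, x and y square to its sides. Carry it by its cap, which holds it securely while screwed on. Only the block's recess keeps it from turning when the cap is unscrewed
- jar_mouth (a point): centre of the jar's mouth, 112 mm above the jar's underside; the round neck, 48 mm across, stands up from the shoulder. A white gasket ring lies on the rim
- cap: the jar's brass screw cap, loose: round, 63 mm across, 27 mm tall, 0.11 kg with its knob. Origin: centre of the lower edge of its skirt, z up; on the closed jar 92 mm above the jar's underside, 6 mm above its shoulder. Its x axis points along the vent knob's bar at rest, and closed it lies 0 to 0.1 rad anticlockwise of the jar's x axis. Clockwise it is nearly at its stop
- cap_top (a point): centre of the cap's flat top, 27 mm above its lower edge. How the cap opens: three lugs under thread ridges, tight on a sprung gasket (0.5 to 0.9 N m, then less). Anticlockwise from above it comes free when its x axis is 1.0 rad past the jar's, rises 3 mm on the gasket and lifts off; at 1.6 rad it meets a stop: turn it about 1.25 rad. No force lifts it before that
- vent (a joint): angle of the vent knob on the cap in rad: 0 at rest, growing as it turns clockwise seen from above, hard stop at 1.2; a spring of 0.05 to 0.12 N m brings it back when it is let go
- vent_knob (a point): centre of the top of the vent knob, on the cap's axis: a black bar 38 mm long (along the x axis of this frame), 13 mm thick, standing from 3 to 24 mm above the cap's top on a low round collar 33 mm across. It turns with the knob
- block: the jar opening block, screwed down: wood, 118 x 118 x 26 mm on a thin black rubber pad, with a square recess 75 x 75 mm, 20 mm deep, its sides along the block's x and y axes; the jar fits either way round, in any of its four quarter turns. Origin: centre of its underside, on the table
- block_seat (a point): centre of the floor of the recess, 6 mm above the table; the seated jar's underside rests here
- green_jar: another closed jar like the first, filled with olive-green wax discs, same size and cap, loose; to be left alone. Origin: centre of its underside
Mind the look-alikes: they are no part of the job. Leave any red look-alike of the cap alone.

How it is judged:
On the way, in this order (a step that is already met when the one before it is completed fails the run):
1. the closed jar stands upright, fully home in the recess of the block (distance between jar and block_seat below 0.005 m and angle between jar's own z axis and vertical below 0.06 rad and z of cap in the frame of jar below 0.097 m), for 0.2 s.
2. the vent knob is turned to its stop, the jar home in the block (value of joint vent above 1.08 rad and distance between jar and block_seat below 0.006 m), for 0.05 s.
3. the vent knob has sprung back (value of joint vent below 0.12 rad), for 0.1 s.
4. the cap is turned until its threads are free, still down on the jar, the jar home in the block (angle between the x axis of cap and the x axis of jar, either way round above 0.93 rad and z of cap in the frame of jar below 0.105 m and distance between jar and block_seat below 0.006 m), for 0.05 s.
At the end, for the whole second after the job is handed in: the fingers hold the cap still and level (within 0.2 rad), clear of the jar, the lower edge of its skirt 2 to 60 mm above the jar's mouth and within 20 mm of its axis; the vent knob is at rest (below 0.15 rad); the jar stands upright, fully home in the block (within 6 mm of the seat) (contact force between the fingers and cap above 1 N and contact force between cap and jar below 0.1 N and z of cap in the frame of jar_mouth between 0.002 and 0.06 m and horizontal distance between cap and jar_mouth below 0.02 m and angle between cap's own z axis and vertical below 0.2 rad and linear speed of cap below 0.03 m/s and value of joint vent below 0.15 rad and distance between jar and block_seat below 0.006 m and angle between jar's own z axis and vertical below 0.06 rad); the arm keeps its last pose, push and grip.
It fails at once if the green jar is moved by more than 30 mm or tipped (distance of green_jar from where it was at the start of the episode above 0.03 m or angle between green_jar's own z axis and vertical above 0.3 rad).
It fails at once if the coral jar is tipped over (angle between jar's own z axis and vertical above 0.5 rad).
It also fails if it takes over 51 s, if anything falls off the work surface, if the arm or the gripper's body presses on something with over 40 N, if the wrist force passes 120 N, or if a joint passes its speed limit or range.

### The arm

A 6-joint arm with a two-finger parallel gripper is mounted at the origin on a cart in front of the work surface, level with it; the furniture and walls round the work are solid. World frame = base frame: x ahead of the robot, y to its left, z up, the work surface at z = 0. Lengths are in m, angles in rad, forces in N, time in s.
With the tool pointing down it reaches from about 0.35 to 0.725 m from the base axis. Payload 6 kg.
Tool frame: the origin (TCP) lies midway between the tips of the shut fingers; the grasp point (between the pads) lies 19 mm behind it; z points along the fingers, y is the line along which they close (so a half turn about z gives the same grasp; the last joint's range is limited). The gripper opens to 85 mm and grips with 20 to 120 N. Pads are 22 mm wide; open, the fingers measure 114 mm over their backs; the gripper's body (76 mm by 85 mm) begins 54 mm behind the grasp point. The pads swing forward as they close: fully open they stand 13 mm farther back than shut.
Start: joints at [1.452, 0.04, 0.085, 0, -1.615, -0.334], TCP at [0.262, 0.54, 0.231] pointing down, gripper open.
Joint ranges: [-2.56, 2.56], [-1.29, 2.01], [-1.08, 1.49], [-3.29, 1.98], [-2.81, -0.18], [-2.99, 2.99]. Speed limits (rad/s): [2.57, 2.57, 3.01, 3.14, 3.14, 3.14].

### API

Orientations are given as a rotation vector (axis times angle).
In Python, from bench import arm, optics, boxes_of, tip_of gives the robot as it stands. The module is installed in compiled form; this text tells all that it offers.
- The arm moves only by the tool move_arm, never from a script. Its argument "plan" is text: rows parted by semicolons, each of 7 numbers parted by spaces: the shift along the tool's x, y, z in m, then the turn, a rotation vector about the tool's x, y, z in rad, then the closure, from -1 (fully open) to 1 (shut). In form: x y z ax ay az gripper; .... A call has 1 to 12 rows; each row is the pose to reach, as a shift and turn from the pose commanded when the call began, along the tool's axes at that moment; what a row does not reach only later rows make up. A row lasts 1/8 s, in which the tool goes at most 62.5 mm and 10.7 degrees, less where a joint would pass 70% of its speed; a pose out of reach is approached as far as the arm can. A call with a gripper value outside its range is refused whole. The fingers move at their own pace and stop on an object; "grip_force" is the grip in N (left out, the last holds). Time passes only in rows, so rows that repeat a pose let the fingers close. It gives the time, the measured TCP pose, the force, the opening and the grip force at its end, in the units of the state.
- arm.get_obs(): the state, without advancing time (a new reading comes with each control period).
- optics.capture(name): name is "side" or "top"; returns the picture (384x512x3 uint8, red, green, blue); there is no depth.
- optics.camera_model(name): a dict with "camera_matrix" (3x3 intrinsics, pixels), "world_to_cam" (4x4, takes a point from world to camera coordinates). Camera axes: x right, y down, z forward; pixel columns grow to the right and rows downward; lengths in m; the calibration is good to about 2 mm. A picture is of the moment at which its call begins. camera_model takes no time and is no camera call.
- arm.hand_in(): hands the job in; it is judged then, once.
Trained networks look in the newest picture that a camera, given by its name, has taken for a name from the list of things; names that differ only in an ending like _2 or _b are one class to them, and where a whole thing is asked for, a point or a joint stands for the part that bears it (a point fixed in the world has none). Each returns a list of dicts, best first, with "conf" (0 to 1); they miss things now and then, are a little off and sometimes report something else, mostly with a low value. They report only what shows in the picture. A call takes as long as a camera call. They do not tell look-alikes from the thing itself.
- boxes_of(query, camera): "position" ([row, column] in pixels, amid what is visible of it).
- tip_of(query, camera): "position" ([row, column] in pixels: a listed point, or the origin of a listed thing).
The state is a dict: "t": time; "joint_pos": joint angles; "dq": joint speeds; "effort": joint torques, N m; "ee_pos": TCP position; "eef_rot": TCP orientation; "ft_force": force on the tool from outside, world axes, zero at the start; "ft_torque": the same for the moment, N m; "finger_gap": finger opening in m; "gripper_force": force on a finger pad.
Only numpy, scipy, OpenCV 4.12 (cv2) and the standard library are available. Lean on these libraries where they do the work, as an engineer would, in place of code of your own. Each camera call takes 0.05 s, during which the arm holds its last target. There are 200 camera calls.

## Working session

There is one attempt and no reset: what is moved stays moved. The work goes in short steps, Python scripts to look and compute and a tool call to move; the robot and the scene stay as the last step left them, time stands still between calls to the robot, and variables do not carry over. Pictures are saved under pics/ and viewed, at most 12 in all, crops included, and the job is handed in when it is done.

Besides the shell and the picture viewer there is one more tool, called after ">>>" as name(argument=value, ...) on one line, values as JSON. move_arm: Moves the arm, as the interface text tells. Its arguments: {"type":"object","properties":{"plan":{"type":"string"},"grip_force":{"type":"number"}},"required":["plan"]}

```bash
mkdir -p pics; python3 - <<'E'
from bench import arm, optics, boxes_of, tip_of
import cv2, numpy as np
for c in("side","top"):
    cv2.imwrite(f"pics/{c}0.png",cv2.cvtColor(optics.capture(c),cv2.COLOR_RGB2BGR))
    m=optics.camera_model(c); print(c,np.round(m["camera_matrix"],1).tolist(),np.round(m["world_to_cam"],3).tolist())
    for q in("jar","cap_top","vent_knob","block","block_seat","green_jar"):
        print(q,[(np.round(d["position"]).tolist(),round(d["conf"],2)) for d in tip_of(q,c)][:3])
o=arm.get_obs(); print({k:np.round(v,3).tolist() for k,v in o.items()})
E
```

```text
side [[488.6, 0.0, 259.6], [0.0, 488.6, 194.7], [0.0, 0.0, 1.0]] [[0.998, -0.057, 0.02, -0.454], [-0.007, -0.439, -0.898, 0.105], [0.06, 0.897, -0.439, 1.137], [0.0, 0.0, 0.0, 1.0]]
jar [([195.0, 258.0], 0.92)]
cap_top [([183.0, 216.0], 0.62), ([157.0, 255.0], 0.61), ([239.0, 279.0], 0.36)]
vent_knob [([172.0, 218.0], 0.46), ([144.0, 254.0], 0.4)]
block [([239.0, 279.0], 0.91)]
block_seat [([239.0, 281.0], 0.85)]
green_jar [([282.0, 274.0], 0.7)]
top [[424.3, 0.0, 253.2], [0.0, 424.3, 191.2], [0.0, 0.0, 1.0]] [[-0.028, -1.0, 0.0, 0.015], [-0.992, 0.028, -0.126, 0.462], [0.126, -0.004, -0.992, 1.206], [0.0, 0.0, 0.0, 1.0]]
jar [([192.0, 163.0], 0.65), ([194.0, 170.0], 0.62)]
cap_top [([193.0, 164.0], 0.7), ([236.0, 165.0], 0.66)]
vent_knob [([188.0, 161.0], 0.66), ([232.0, 164.0], 0.59)]
block [([177.0, 253.0], 0.74), ([192.0, 163.0], 0.34)]
block_seat [([181.0, 252.0], 0.57), ([187.0, 314.0], 0.31)]
green_jar [([188.0, 313.0], 0.72)]
{'t': 0.7, 'joint_pos': [1.452, 0.04, 0.085, -0.0, -1.616, -0.334], 'dq': [0.002, 0.001, 0.001, -0.002, 0.001, 0.0], 'effort': [0.0, -36.782, 34.738, 6.932, -0.001, -0.0], 'ee_pos': [0.262, 0.54, 0.231], 'eef_rot': [3.061, -0.705, -0.0], 'ft_force': [0.682, 0.698, 0.405], 'ft_torque': [-0.002, 0.045, -0.04], 'gripper_force': 0.0, 'finger_gap': 0.085}
```

View pics/side0.png

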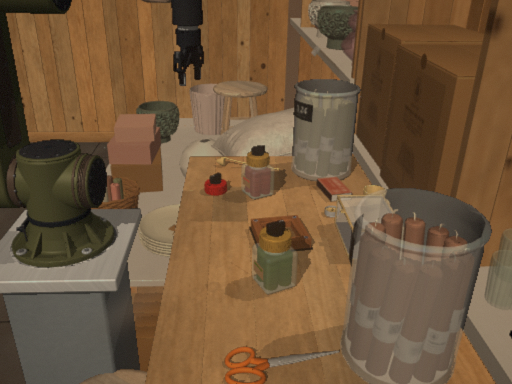

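View pics/top0.png

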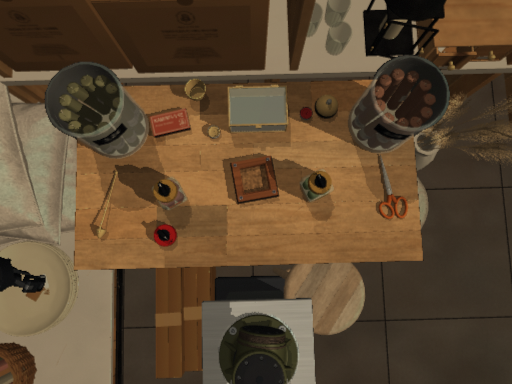

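The side picture shows the coral jar at about (175,258) with its brass cap at (158,257). The red look-alike is at (186,215), the green jar at (265,275) and the block at (235,280). In the top picture, coral is at (192,165), red at (236,165), green at (183,317) and the block at (178,253).

These could be taken for the cap: brass on coral at top (192,165), the red cap at (236,165), and brass on green at (183,317). I choose the brass cap on the coral jar.

```bash
cat > h.py <<'E'
from bench import arm, optics, boxes_of, tip_of
import cv2, numpy as np
M={c:optics.camera_model(c) for c in("side","top")}
def ray(c,rc):
    K,T=M[c]["camera_matrix"],M[c]["world_to_cam"]; K=np.array(K);T=np.array(T)
    d=T[:3,:3].T@np.linalg.inv(K)@[rc[1],rc[0],1]; o=-T[:3,:3].T@T[:3,3]
    return o,d/np.linalg.norm(d)
def onz(c,rc,z):
    o,d=ray(c,rc); return (o+d*(z-o[2])/d[2])
def tri(a,b):
    A=np.zeros((3,3));v=np.zeros(3)
    for o,d in(ray("top",a),ray("side",b)):
        P=np.eye(3)-np.outer(d,d);A+=P;v+=P@o
    return np.linalg.solve(A,v)
def proj(c,p):
    K,T=np.array(M[c]["camera_matrix"]),np.array(M[c]["world_to_cam"]); q=K@(T[:3,:3]@p+T[:3,3]); return np.array([q[1],q[0]])/q[2]
E
python3 - <<'E'
from h import *
t=cv2.imread("pics/top0.png");s=cv2.imread("pics/side0.png")
f=lambda im,r,c:cv2.resize(im[r-30:r+30,c-39:c+39],None,fx=5,fy=5,interpolation=cv2.INTER_CUBIC)
a=np.vstack([np.hstack([f(t,195,165),f(t,178,253)]),np.hstack([f(s,170,257),f(s,235,280)])])
cv2.imwrite("pics/crop0.png",a); print(a.shape)
for q in("cap_top","vent_knob","block_seat","block","jar","cap"):
  print(q)
  T=tip_of(q,"top");S=tip_of(q,"side")
  for i in T[:2]:
    for j in S[:3]: print(np.round(i["position"],1),np.round(j["position"],1),np.round(tri(i["position"],j["position"]),3))
E
```

```text
(600, 780, 3)
cap_top
[192.9 164. ] [183.  215.8] [0.404 0.252 0.039]
[192.9 164. ] [156.6 255.2] [0.455 0.245 0.11 ]
[192.9 164. ] [238.7 279.2] [ 0.516  0.308 -0.193]
[236.  164.6] [183.  215.8] [0.343 0.262 0.023]
[236.  164.6] [156.6 255.2] [0.396 0.241 0.112]
[236.  164.6] [238.7 279.2] [ 0.44   0.292 -0.175]
vent_knob
[187.8 160.9] [172.3 218. ] [0.413 0.254 0.072]
[187.8 160.9] [144.  253.5] [0.457 0.245 0.147]
[231.8 163.7] [172.3 218. ] [0.352 0.257 0.058]
[231.8 163.7] [144.  253.5] [0.398 0.236 0.149]
block_seat
[181.4 252.2] [239.1 281.1] [ 0.502  0.004 -0.008]
[186.7 314.2] [239.1 281.1] [ 0.474 -0.166  0.095]
block
[176.6 253.3] [238.8 279.4] [ 0.507  0.001 -0.004]
[192.  163.2] [238.8 279.4] [ 0.518  0.311 -0.195]
jar
[192.5 162.9] [194.9 258.3] [ 0.47   0.276 -0.022]
[193.9 170.1] [194.9 258.3] [ 0.466  0.252 -0.01 ]
cap
[237.8 163.5] [163.1 260.5] [0.402 0.247 0.091]
[237.8 163.5] [188.3 213.9] [0.338 0.269 0.003]
[188.9 165.4] [163.1 260.5] [0.469 0.245 0.09 ]
[188.9 165.4] [188.3 213.9] [0.408 0.248 0.028]
```

View pics/crop0.png

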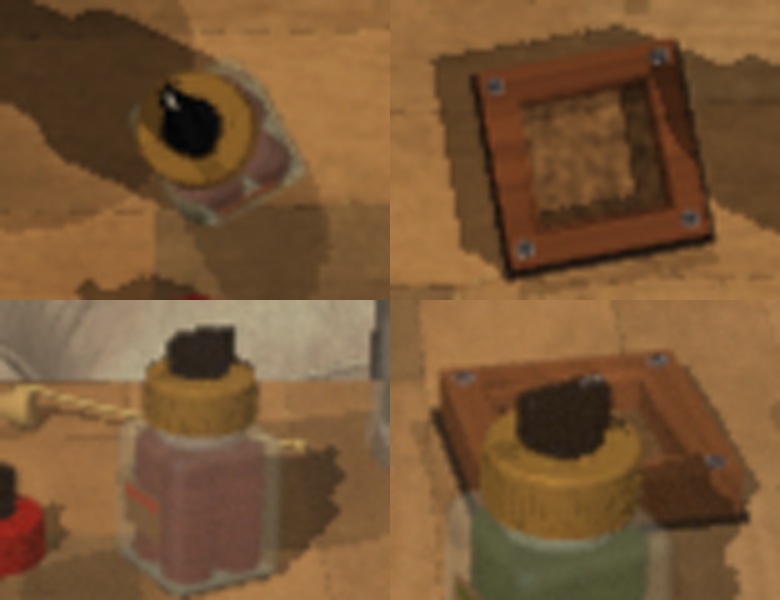

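```bash
python3 - <<'E'
from h import *
from scipy.optimize import least_squares
def cr(u,v,r,c,u0=0,v0=0): return np.array([r-30+(v-v0+.5)/5-.5, c-39+(u-u0+.5)/5-.5])
# block screws/corners (top view)
scr=[cr(u,v,178,253,390) for u,v in[(497,86),(660,57),(691,218),(526,249)]]
cor=[cr(u,v,178,253,390) for u,v in[(474,74),(678,40),(713,238),(510,270)]]
for n,P in(("screws",scr),("corners",cor)):
    W=np.array([onz("top",p,.026) for p in P]); print(n,W.mean(0).round(4),[round(float(np.linalg.norm(W[i]-W[(i+1)%4])),4) for i in range(4)],[round(float(np.arctan2(*(W[(i+1)%4]-W[i])[[1,0]])),3) for i in range(4)])
S=[cr(u,v,235,280,390,300) for u,v in[(463,378),(657,360),(716,461)]]
W=np.array([onz("side",p,.026) for p in S]);print("side screws",W.round(4).tolist(),((W[0]+W[2])/2).round(4))
# cap
print("cap top ctr", onz("top",cr(195,127,195,165),.119).round(4))
# cap side: cap mid between left/right edges at skirt bottom (145..257) crop
for v,z in((423,.092),):
    print("side cap", onz("side",cr(200,436,170,257,0,300),.092).round(4))
B=[onz("side",cr(u,v,170,257,0,300),0.0) for u,v in[(121,562),(180,594),(277,560)]]
B=np.array(B);print("jar base",B.round(4).tolist(),[float(np.arctan2(*(B[i+1]-B[i])[[1,0]]).round(3)) for i in(0,1)])
C=np.array([onz("top",cr(u,v,195,165),.0) for u,v in[(208,224),(300,168)]]);print("jar base top",C.round(4).tolist(),np.arctan2(*(C[1]-C[0])[[1,0]]).round(3))
K=np.array([onz("side",cr(u,v,170,257,0,300),.143) for u,v in[(172,333),(235,327)]]);print("knob ends",K.round(4).tolist())
E
```

```text
screws [ 0.5021 -0.0018  0.026 ] [0.0975, 0.0972, 0.0979, 0.098] [-1.42, -2.987, 1.73, 0.151]
corners [ 0.5004 -0.0019  0.026 ] [0.1219, 0.1192, 0.1197, 0.1179] [-1.431, -3.003, 1.7, 0.157]
side screws [[0.4458, 0.0383, 0.026], [0.5426, 0.0545, 0.026], [0.5581, -0.0425, 0.026]] [ 0.5019 -0.0021  0.026 ]
cap top ctr [0.4614 0.2417 0.119 ]
side cap [0.4599 0.2155 0.092 ]
jar base [[0.4185, 0.2505, 0.0], [0.4502, 0.2092, 0.0], [0.5075, 0.2517, 0.0]] [-0.917, 0.638]
jar base top [[0.4193, 0.2587, 0.0], [0.4512, 0.2039, 0.0]] -1.044
knob ends [[0.4451, 0.237, 0.143], [0.4796, 0.2461, 0.143]]
```

```bash
cat >> h.py <<'E'
def rsq(c,yaw,z,h=.036,r=.009):
    a=np.linspace(0,2*np.pi,120,endpoint=False)
    p=np.c_[np.sign(np.cos(a))*(h-r)+r*np.cos(a),np.sign(np.sin(a))*(h-r)+r*np.sin(a)]
    R=np.array([[np.cos(yaw),-np.sin(yaw)],[np.sin(yaw),np.cos(yaw)]])
    return np.c_[p@R.T+c,np.full(120,z)]
def box(c,yaw,l,w,z0,z1):
    R=np.array([[np.cos(yaw),-np.sin(yaw)],[np.sin(yaw),np.cos(yaw)]])
    return np.array([[*(R@[a*l/2,b*w/2]+c),z] for a in(-1,1) for b in(-1,1) for z in(z0,z1)])
def hull(cam,P,shape,s=4):
    q=np.array([proj(cam,p)[::-1] for p in P]);q=((q+.5)*s-.5).round().astype(int)
    m=np.zeros((shape[0]*s,shape[1]*s),np.uint8);cv2.fillConvexPoly(m,cv2.convexHull(q.astype(np.int32)),1)
    return cv2.resize(m.astype(np.float32),(shape[1],shape[0]),interpolation=cv2.INTER_AREA)
def circ(c,r,z):
    a=np.linspace(0,2*np.pi,60);return np.c_[c[0]+r*np.cos(a),c[1]+r*np.sin(a),np.full(60,z)]
def knobfit(ims,c,zc,yaws):
    """c cap axis xy, zc cap_top z; dark-mask mismatch per yaw"""
    out=[]
    for y in yaws:
        e=0
        for cam,im in ims.items():
            g=im.max(2).astype(float); p=proj(cam,[*c,zc+.012]).round().astype(int); sl=np.s_[p[0]-13:p[0]+14,p[1]-13:p[1]+14]
            dark=(g<75).astype(float)
            m=np.maximum(hull(cam,box(c,y,.038,.013,zc+.003,zc+.024),g.shape),hull(cam,np.r_[circ(c,.0165,zc),circ(c,.0165,zc+.003)],g.shape))
            e+=np.abs(dark-m)[sl].sum()
        out.append(e)
    return np.array(out)
E
python3 - <<'E'
from h import *
from scipy.optimize import minimize
ims={c:cv2.imread(f"pics/{c}0.png") for c in("top","side")}
ys=np.arange(-1.5,1.6,.1)
best=None
for c in [(x,y) for x in(.457,.460,.463) for y in(.239,.242,.245)]:
    e=knobfit(ims,c,.119,ys);i=e.argmin()
    print(c,ys[i].round(2),e[i].round(1),[round(v) for v in e])
# jar fit from outline picks
obs_side=[(121,'l'),(278,'r')]
def res(p):
    s=np.array([proj("side",q) for z in(0.002,) for q in rsq(p[:2],p[2],z)])
    u=(s[:,1]-218+.5)*5-.5; v=(s[:,0]-140+.5)*5-.5+300
    e=[u.min()-121,u.max()-278,v.max()-595,u[v.argmax()]-182]
    t=np.array([proj("top",q) for q in rsq(p[:2],p[2],0.002)]); u=(t[:,1]-126+.5)*5-.5; v=(t[:,0]-165+.5)*5-.5
    e+=[u.max()-303,v.max()-224]
    return np.array(e)
for y0 in np.arange(0.3,1.0,.1):
    r=minimize(lambda p:(res(p)**2).sum(),[.461,.242,y0],method="Nelder-Mead");print(r.x.round(4),round(r.fun,1),res(r.x).round(1))
v=ims["side"].copy()
E
```

```text
(0.457, 0.239) 0.5 167.9 [199, 195, 195, 195, 198, 196, 197, 196, 197, 194, 193, 191, 188, 184, 180, 178, 176, 175, 174, 173, 168, 169, 171, 171, 171, 173, 169, 175, 182, 191, 200]
(0.457, 0.242) 0.3 181.2 [212, 208, 206, 206, 204, 204, 202, 200, 198, 195, 193, 188, 187, 188, 185, 184, 186, 185, 181, 182, 182, 186, 185, 188, 188, 186, 187, 192, 198, 207, 215]
(0.457, 0.245) 0.3 218.7 [247, 244, 238, 237, 236, 232, 228, 228, 227, 223, 221, 219, 220, 221, 221, 220, 223, 219, 219, 222, 224, 228, 231, 230, 229, 231, 236, 237, 244, 249, 253]
(0.46, 0.239) 0.9 147.1 [179, 177, 173, 170, 168, 166, 167, 168, 174, 176, 175, 178, 175, 174, 169, 167, 166, 164, 164, 161, 156, 150, 148, 150, 147, 153, 159, 163, 169, 175, 184]
(0.46, 0.242) 0.7 151.5 [190, 185, 181, 179, 174, 173, 176, 174, 174, 177, 178, 176, 174, 171, 168, 166, 168, 167, 162, 160, 154, 152, 152, 158, 157, 158, 163, 169, 178, 185, 191]
(0.46, 0.245) 0.5 187.8 [228, 222, 219, 213, 208, 208, 206, 205, 206, 204, 206, 207, 206, 202, 200, 199, 199, 198, 195, 191, 188, 190, 195, 196, 196, 198, 206, 213, 220, 227, 232]
(0.463, 0.239) 0.
[... 246 characters left out ...]
90, 189, 189, 182, 181, 181, 179, 176, 173, 169, 166, 159, 161, 164, 172, 179, 186, 194, 199, 206]
(0.463, 0.245) 0.6 190.8 [239, 237, 231, 228, 224, 220, 218, 222, 226, 226, 225, 226, 226, 223, 215, 211, 212, 206, 203, 198, 193, 191, 191, 192, 196, 204, 213, 222, 230, 236, 243]
[0.4639 0.2454 0.3227] 75.3 [ 3.3  1.8  1.4 -7.2 -0.7 -2.4]
[0.4634 0.2471 0.4274] 14.5 [-0.3  2.9  1.4 -1.6 -0.8  1. ]
[0.4633 0.2473 0.4435] 16.0 [-0.7  3.1  1.4 -1.1 -0.8  1.4]
[0.4624 0.2487 0.5845] 101.1 [-4.6  3.1  1.3  6.4 -0.9  5.2]
[0.4633 0.2473 0.4436] 16.0 [-0.7  3.1  1.4 -1.1 -0.8  1.4]
[0.4633 0.2473 0.4435] 16.0 [-0.7  3.1  1.4 -1.1 -0.8  1.4]
[0.4634 0.2471 0.4274] 14.5 [-0.3  2.9  1.4 -1.6 -0.8  1. ]
```

```bash
python3 - <<'E'
from h import *
ims={c:cv2.imread(f"pics/{c}0.png") for c in("top","side")}
rows=[]
for cam,(r,c) in(("side",(170,257)),("top",(192,168))):
    row=[]
    for y in(.35,.47,.59):
        s=6;im=cv2.resize(ims[cam][r-32:r+32,c-22:c+22],None,fx=s,fy=s,interpolation=cv2.INTER_CUBIC);im=np.clip(im*1.5,0,255).astype(np.uint8)
        C=(.462,.2445)
        def d(P,col):
            q=np.array([proj(cam,p)[::-1] for p in P]);q=((q-[c-22,r-32]+.5)*s-.5).round().astype(np.int32);cv2.polylines(im,[q],True,col,1)
        d(rsq(C,y,0.0),(0,255,0));d(rsq(C,y,.086),(255,255,0));d(circ(C,.0315,.119),(255,0,255))
        row.append(im)
    rows.append(np.hstack(row))
a=np.vstack(rows);a=cv2.resize(a,None,fx=.78,fy=.78,interpolation=cv2.INTER_AREA);print(a.shape);cv2.imwrite("pics/ov.png",a)
E
```

```text
(599, 618, 3)
```

View pics/ov.png

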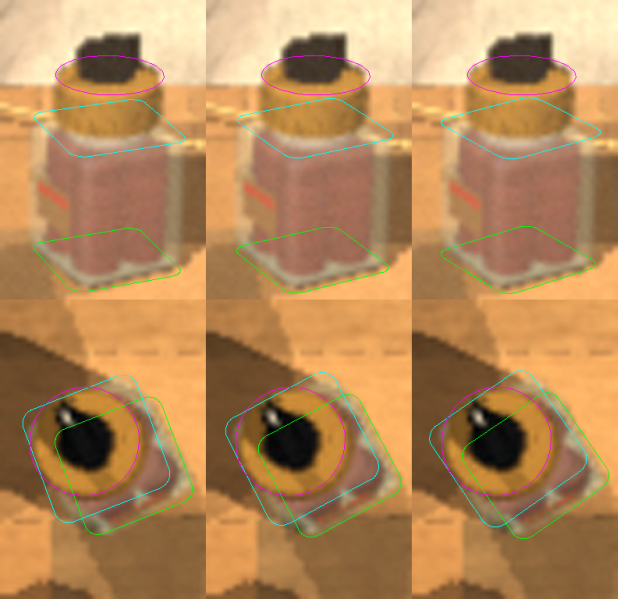

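The green outline at yaw 0.47 (middle column) lies on the glass edges in both views. So the coral jar is at about (0.462, 0.2445) with yaw about 0.48, and its cap circle matches too.

```bash
python3 - <<'E'
from h import *
for p in((180,322),(172,295),(172,350)): print("bucket base side",onz("side",p,0).round(3))
for p in((157,120),(150,148)): print("bucket base top",onz("top",p,0).round(3))
for z in(.15,.2):print("rim side near",z,onz("side",(95,293),z).round(3),onz("top",(88,120),z).round(3))
E
```

```text
bucket base side [0.662 0.33  0.   ]
bucket base side [0.588 0.391 0.   ]
bucket base side [0.761 0.389 0.   ]
bucket base top [0.581 0.4   0.   ]
bucket base top [0.601 0.316 0.   ]
rim side near 0.15 [0.617 0.751 0.15 ] [0.739 0.355 0.15 ]
rim side near 0.2 [0.591 0.557 0.2  ] [0.719 0.34  0.2  ]
```

>>> move_arm(plan="0.04 0.024 0 0 0 -0.12 -1; 0.09 0.052 0 0 0 -0.28 -1; 0.14 0.08 0 0 0 -0.45 -1; 0.19 0.11 0 0 0 -0.62 -1; 0.24 0.138 0 0 0 -0.78 -1; 0.28 0.161 0 0 0 -0.9 -1; 0.309 0.178 0 0 0 -0.933 -1; 0.309 0.178 0 0 0 -0.933 -1; 0.309 0.178 0 0 0 -0.933 -1", grip_force=60)

```text
t: 2.42
ee_pos: [0.4623, 0.2445, 0.2313]
eef_rot: [-3.052, -0.746, 0.0]
ft_force: [0.0, -0.7, 0.0]
finger_gap: 0.0854
gripper_force: 0.0
```

>>> move_arm(plan="0 0 0.05 0 0 0 -1; 0 0 0.1 0 0 0 -1; 0 0 0.135 0 0 0 -1; 0 0 0.143 0 0 0 -1; 0 0 0.143 0 0 0 -1; 0 0 0.143 0 0 0 1; 0 0 0.143 0 0 0 1; 0 0 0.143 0 0 0 1; 0 0 0.143 0 0 0 1; 0 0 0.143 0 0 0 1", grip_force=80)

```text
t: 3.68
ee_pos: [0.4637, 0.2446, 0.091]
eef_rot: [-3.051, -0.747, -0.006]
ft_force: [-0.6, -1.7, 6.2]
finger_gap: 0.0618
gripper_force: 86.3
```

>>> move_arm(plan="0 0 -0.01 0 0 0 1; 0 0 -0.035 0 0 0 1; 0 0 -0.06 0 0 0 1; 0 0 -0.06 0 0 0 1; 0 0 -0.06 0 0 0 1")

```text
t: 4.3
ee_pos: [0.4617, 0.2441, 0.1466]
eef_rot: [3.051, 0.747, -0.004]
ft_force: [0.1, 0.3, -5.8]
finger_gap: 0.0617
gripper_force: 88.4
```

```bash
python3 - <<'E'
from h import *
o=arm.get_obs();print({k:np.round(o[k],4).tolist() for k in("t","joint_pos","ee_pos","eef_rot","ft_force","finger_gap")})
ims={c:cv2.cvtColor(optics.capture(c),cv2.COLOR_RGB2BGR) for c in("side","top")}
for c in ims:cv2.imwrite(f"pics/{c}1.png",ims[c])
x=o["ee_pos"];P=[proj(c,[x[0],x[1],.09]).astype(int) for c in("side","top")]
f=lambda im,p:cv2.resize(im[p[0]-48:p[0]+48,p[1]-40:p[1]+40],None,fx=5,fy=5,interpolation=cv2.INTER_CUBIC)
print(P);cv2.imwrite("pics/c1.png",np.hstack([f(ims["side"],P[0]),f(ims["top"],P[1])]))
E
```

```text
{'t': 4.3, 'joint_pos': [0.8712, -0.1603, -0.2602, -0.0014, -1.4731, 1.1798], 'ee_pos': [0.4617, 0.2441, 0.1466], 'eef_rot': [3.0514, 0.7468, -0.004], 'ft_force': [0.0585, 0.3173, -5.8198], 'finger_gap': 0.0617}
[array([163, 257]), array([191, 165])]
```

View pics/c1.png

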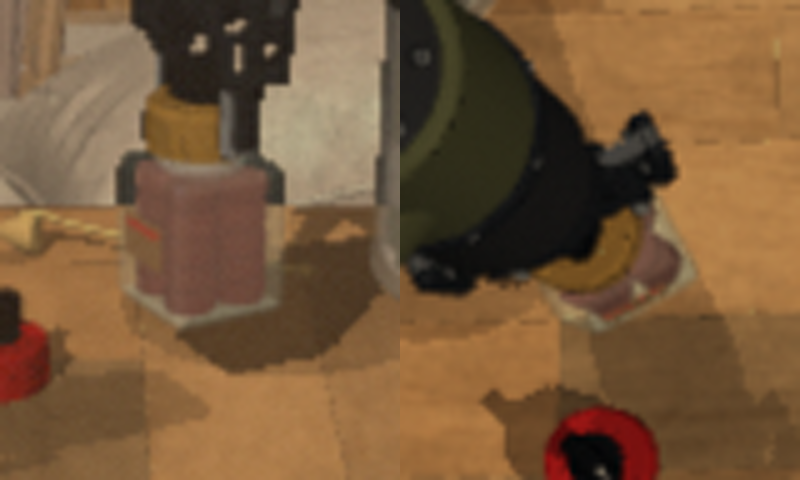

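The jar hangs upright by its cap. In the side crop its bottom corner is at (182,328), left edge at 121 and right edge at 280. In the top crop the right corner is at (695,272) and the lowest corner at (598,330).

```bash
python3 - <<'E'
from h import *
from scipy.optimize import minimize
def res(p,z=.0555):
    s=np.array([proj("side",q) for q in rsq(p[:2],p[2],z)])
    u=(s[:,1]-217+.5)*5-.5; v=(s[:,0]-115+.5)*5-.5
    e=[u.min()-121,u.max()-280,v.max()-328,.5*(u[v.argmax()]-182)]
    t=np.array([proj("top",q) for q in rsq(p[:2],p[2],z)]); u=(t[:,1]-125+.5)*5-.5+400; v=(t[:,0]-143+.5)*5-.5
    return np.array(e+[u.max()-696,v.max()-331,.5*(u[v.argmax()]-598),.5*(v[u.argmax()]-272)])
for y0 in(.35,.45,.55,.65):
    r=minimize(lambda p:(res(p)**2).sum(),[.4617,.2441,y0],method="Nelder-Mead");print(r.x.round(4),round(r.fun,1),res(r.x).round(1))
for y in(.36,.42,.48,.54,.6):
    r=minimize(lambda p:(res([p[0],p[1],y])**2).sum(),[.4617,.2441],method="Nelder-Mead");print(y,r.x.round(4),round(r.fun,1))
E
```

```text
[0.4601 0.2458 0.4312] 63.0 [-0.8  3.4  5.9 -0.4 -1.2  2.  -3.   1.3]
[0.4602 0.2461 0.4454] 63.8 [-1.   3.8  5.8 -0.2 -1.4  2.2 -2.7  1.1]
[0.4601 0.2458 0.4312] 63.0 [-0.8  3.5  5.9 -0.3 -1.2  1.9 -3.   1.3]
[0.4601 0.2456 0.4172] 62.2 [-0.4  3.2  5.9 -0.9 -1.2  1.6 -3.   1.8]
0.36 [0.4602 0.2446] 78.9
0.42 [0.4601 0.2456] 64.3
0.48 [0.4601 0.2466] 70.7
0.54 [0.46   0.2476] 95.9
0.6 [0.4599 0.2484] 137.7
```

>>> move_arm(plan="-0.006 0.018 0 0 0 0.02 1; -0.018 0.055 0 0 0 0.07 1; -0.03 0.092 0 0 0 0.12 1; -0.042 0.129 0 0 0 0.17 1; -0.055 0.167 0 0 0 0.22 1; -0.066 0.2 0 0 0 0.26 1; -0.074 0.225 0 0 0 0.285 1; -0.078 0.238 0 0 0 0.296 1; -0.078 0.238 0 0 0 0.296 1; -0.078 0.238 0 0 0 0.296 1; -0.078 0.238 0 0 0 0.296 1")

```text
t: 5.78
ee_pos: [0.5031, -0.0022, 0.1482]
eef_rot: [-3.128, -0.291, 0.0]
ft_force: [0.0, 0.4, -5.1]
finger_gap: 0.0614
gripper_force: 88.4
```

```bash
python3 - <<'E'
from h import *
o=arm.get_obs();print({k:np.round(o[k],4).tolist() for k in("t","joint_pos","ee_pos","eef_rot","ft_force","finger_gap")})
ims={c:cv2.cvtColor(optics.capture(c),cv2.COLOR_RGB2BGR) for c in("side","top")}
for c in ims:cv2.imwrite(f"pics/{c}2.png",ims[c])
P={"side":(225,278),"top":(180,255)}
f=lambda im,p:cv2.resize(im[p[0]-48:p[0]+48,p[1]-40:p[1]+40],None,fx=5,fy=5,interpolation=cv2.INTER_CUBIC)
cv2.imwrite("pics/c2.png",np.hstack([f(ims["side"],P["side"]),f(ims["top"],P["top"])]))
E
```

```text
{'t': 5.775, 'joint_pos': [0.3968, -0.2166, -0.3063, -0.0001, -1.4812, 1.3593], 'ee_pos': [0.5031, -0.0022, 0.1482], 'eef_rot': [-3.1281, -0.2906, 0.0002], 'ft_force': [0.0074, 0.4101, -5.0796], 'finger_gap': 0.0614}
```

View pics/c2.png

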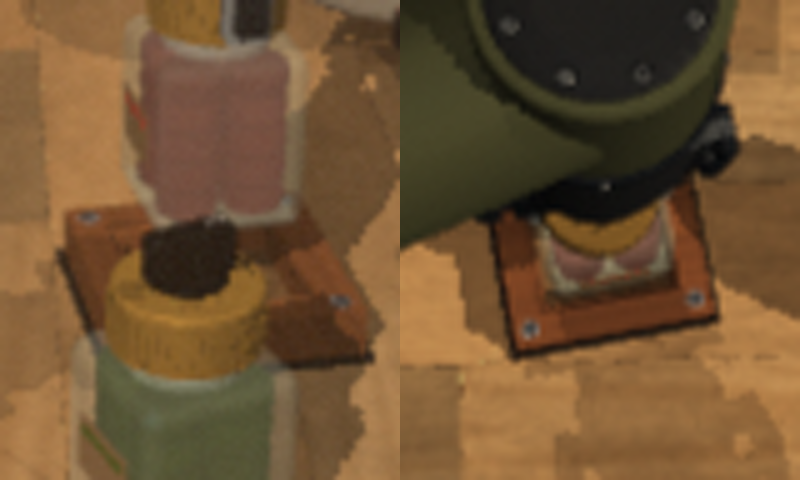

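In the top crop the jar's front edge runs (548,298) to (678,280), and the block's front edge (517,355) to (717,318). The jar is roughly aligned, perhaps 0.02–0.04 rad too far clockwise. I'll check this with an overlay.

```bash
python3 - <<'E'
from h import *
from scipy.optimize import minimize
im=cv2.imread("pics/top2.png");s=10
r0,c0,r1,c1=172,228,206,268
def panel(C,y):
    a=cv2.resize(im[r0:r1,c0:c1],None,fx=s,fy=s,interpolation=cv2.INTER_CUBIC);a=np.clip(a*1.4,0,255).astype(np.uint8)
    def d(P,col):
        q=np.array([proj("top",p)[::-1] for p in P]);q=((q-[c0,r0]+.5)*s-.5).round().astype(np.int32);cv2.polylines(a,[q],True,col,1)
    d(rsq(C,y,.057),(0,255,0)); B=(.502,-.002)
    d(rsq(B,.154,.026,.059,.0005),(255,255,0)); d(rsq(B,.154,.026,.0375,.0005),(255,255,0))
    return a
a=np.vstack([np.hstack([panel((.5023,-.0015),.154),panel((.5023,-.0015),.11)])])
b=cv2.imread("pics/side2.png");r0,c0,r1,c1=212,255,238,295
def pan2(C,y):
    a=cv2.resize(b[r0:r1,c0:c1],None,fx=s,fy=s,interpolation=cv2.INTER_CUBIC);a=np.clip(a*1.4,0,255).astype(np.uint8)
    q=np.array([proj("side",p)[::-1] for p in rsq(C,y,.057)]);q=((q-[c0,r0]+.5)*s-.5).round().astype(np.int32);cv2.polylines(a,[q],True,(0,255,0),1);return a
a=np.vstack([a,np.hstack([pan2((.5023,-.0015),.154),pan2((.5023,-.0015),.11)])]);print(a.shape)
cv2.imwrite("pics/ov2.png",a)
E
```

```text
(600, 800, 3)
```

View pics/ov2.png

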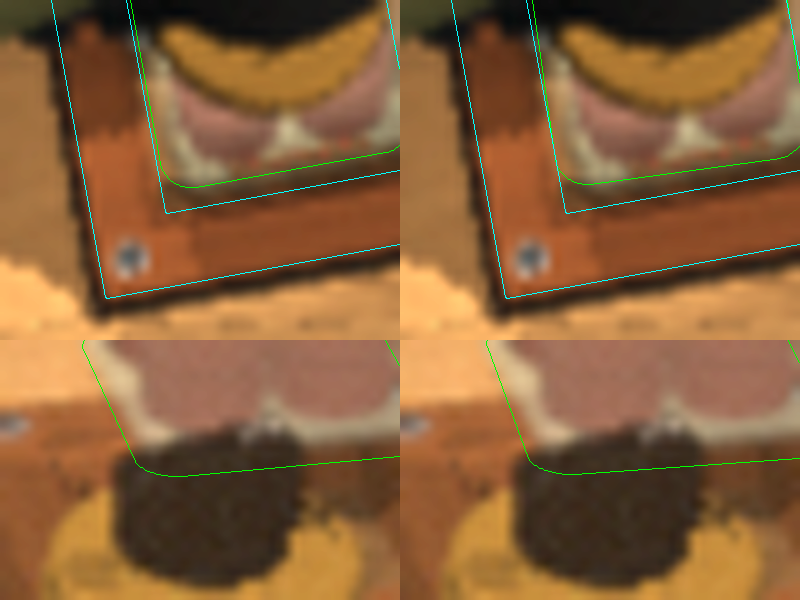

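>>> move_arm(plan="0 0 0.012 0 0 -0.015 1; 0 0 0.024 0 0 -0.015 1; 0 0 0.028 0 0 -0.015 1; 0 0 0.032 0 0 -0.015 1; 0 0 0.036 0 0 -0.015 1; 0 0 0.038 0 0 -0.015 1; 0 0 0.038 0 0 -0.015 1")

```text
t: 6.75
ee_pos: [0.5036, -0.0028, 0.1107]
eef_rot: [-3.126, -0.312, -0.002]
ft_force: [1.0, 0.4, -4.3]
finger_gap: 0.0614
gripper_force: 88.7
```

>>> move_arm(plan="0 0 0.003 0 0 0 1; 0 0 0.006 0 0 0 1; 0 0 0.009 0 0 0 1; 0 0 0.009 0 0 0 1")

```text
t: 7.25
ee_pos: [0.5037, -0.0022, 0.1011]
eef_rot: [-3.125, -0.313, -0.002]
ft_force: [3.7, 5.0, -2.1]
finger_gap: 0.0615
gripper_force: 88.9
```

>>> move_arm(plan="0.0007 -0.0005 0.003 0 0 0 1; 0.0007 -0.0005 0.005 0 0 0 1; 0.0007 -0.0005 0.008 0 0 0 1; 0.0007 -0.0005 0.011 0 0 0 1; 0.0007 -0.0005 0.011 0 0 0 1")

```text
t: 7.88
ee_pos: [0.5057, -0.0031, 0.0955]
eef_rot: [3.123, 0.313, 0.009]
ft_force: [-4.8, 3.3, 21.3]
finger_gap: 0.0613
gripper_force: 91.7
```

>>> move_arm(plan="0 0 -0.004 0 0 0 1; 0 0 -0.004 0 0 0 -1; 0 0 -0.004 0 0 0 -1; 0 0 -0.004 0 0 0 -1; 0 0 -0.004 0 0 0 -1; 0 0 -0.03 0 0 0 -1; 0 0 -0.08 0 0 0 -1; -0.04 0 -0.13 0 0 0 -1; -0.1 0 -0.14 0 0 0 -1; -0.14 0 -0.14 0 0 0 -1; -0.14 0 -0.14 0 0 0 -1")

```text
t: 9.25
ee_pos: [0.3655, -0.0303, 0.2319]
eef_rot: [-3.124, -0.313, -0.008]
ft_force: [0.3, 0.5, 0.2]
finger_gap: 0.0855
gripper_force: 0.0
```

```bash
python3 - <<'E'
from h import *
o=arm.get_obs();print({k:np.round(o[k],4).tolist() for k in("t","joint_pos","ee_pos","eef_rot","ft_force","finger_gap")})
ims={c:cv2.cvtColor(optics.capture(c),cv2.COLOR_RGB2BGR) for c in("side","top")}
for c in ims:cv2.imwrite(f"pics/{c}3.png",ims[c])
for q in("cap_top","vent_knob"):
  for i in tip_of(q,"top")[:3]:
    for j in tip_of(q,"side")[:3]: 
      p=tri(i["position"],j["position"])
      if abs(p[1])<.04: print(q,p.round(4))
ys=np.arange(-.8,1.2,.1)
for c in [(x,y) for x in(.500,.503,.506) for y in(-.0045,-.0015)]:
    e=knobfit(ims,c,.125,ys);print(c,ys[e.argmin()].round(2),e.min(),[round(v) for v in e])
out=[]
for cam,(r,c) in(("side",(215,278)),("top",(174,255))):
    s=8;a=cv2.resize(ims[cam][r-37:r+37,c-25:c+25],None,fx=s,fy=s,interpolation=cv2.INTER_CUBIC);a=np.clip(a*1.3,0,255).astype(np.uint8)
    C=(.5025,-.002)
    def d(P,col):
        q=np.array([proj(cam,p)[::-1] for p in P]);q=((q-[c-25,r-37]+.5)*s-.5).round().astype(np.int32);cv2.polylines(a,[q],True,col,1)
    d(circ(C,.0315,.125),(255,0,255));d(circ(C,.0315,.098),(255,0,255));d(rsq(C,.154,.092),(255,255,0));d(rsq(C,.154,.026,.059,.0005),(255,255,0))
    out.append(a)
a=np.hstack(out);print(a.shape);cv2.imwrite("pics/ov3.png",a)
E
```

```text
{'t': 9.25, 'joint_pos': [0.4833, -0.6261, -0.4425, 0.0004, -1.7492, 1.2874], 'ee_pos': [0.3655, -0.0303, 0.2319], 'eef_rot': [-3.1243, -0.3132, -0.0078], 'ft_force': [0.2903, 0.4966, 0.2296], 'finger_gap': 0.0855}
cap_top [ 0.4189 -0.0082  0.1641]
cap_top [ 0.4997 -0.0012  0.1233]
vent_knob [0.5015 0.0017 0.1509]
vent_knob [ 0.4283 -0.005   0.1779]
(0.5, -0.0045) 0.3 276.6875 [310, 311, 307, 306, 301, 299, 293, 286, 285, 285, 278, 277, 277, 278, 284, 290, 295, 301, 313, 324]
(0.5, -0.0015) 0.2 264.125 [295, 293, 289, 284, 280, 277, 279, 275, 271, 268, 264, 266, 271, 276, 278, 284, 292, 300, 312, 320]
(0.503, -0.0045) 0.5 255.1875 [278, 276, 276, 274, 271, 269, 263, 258, 258, 259, 257, 256, 256, 255, 261, 270, 281, 294, 302, 314]
(0.503, -0.0015) 0.2 233.5625 [263, 261, 260, 258, 255, 250, 243, 239, 239, 236, 234, 234, 238, 239, 243, 257, 267, 279, 292, 300]
(0.506, -0.0045) 0.2 271.4375 [285, 285, 282, 281, 279, 278, 277, 277, 274, 272, 271, 272, 275, 278, 281, 282, 290, 295, 306, 314]
(0.506, -0.0015) 0.3 253.6875 [277, 274, 270, 268, 266, 262, 263, 260, 258, 256, 255, 254, 257, 258, 264, 270, 277, 280, 292, 302]
(592, 800, 3)
```

View pics/ov3.png

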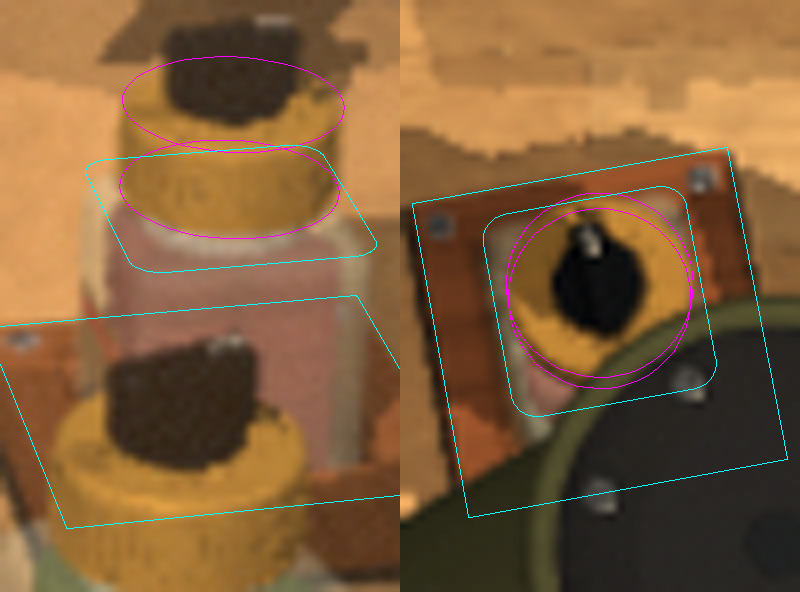

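The cap outlines match and the jar sits within the recess, so it is home. The cap is at about (222,190) in the side panel. The knob bar's bright tip is at (590,235) in the top panel, so the bar's yaw is about 0.2, which the tool already has.

>>> move_arm(plan="0.04 0 0 0 0 0 -1; 0.09 0 0 0 0 0 -1; 0.13 0 0 0 0 0 -1; 0.141 0 0.01 0 0 0 -1; 0.141 0 0.055 0 0 0 -1; 0.141 0 0.09 0 0 0 -1; 0.141 0 0.101 0 0 0 -1; 0.141 0 0.101 0 0 0 1; 0.141 0 0.101 0 0 0 1; 0.141 0 0.101 0 0 0 1; 0.141 0 0.101 0 0 0 1; 0.141 0 0.101 0 0 0 1", grip_force=35)

```text
t: 11.15
ee_pos: [0.5051, -0.0023, 0.1301]
eef_rot: [3.125, 0.312, 0.002]
ft_force: [-0.1, -1.5, 2.7]
finger_gap: 0.0121
gripper_force: 38.5
```

>>> move_arm(plan="0 0 0 0 0 0.16 1; 0 0 0 0 0 0.33 1; 0 0 0 0 0 0.5 1; 0 0 0 0 0 0.67 1; 0 0 0 0 0 0.84 1; 0 0 0 0 0 1.0 1; 0 0 0 0 0 1.12 1; 0 0 0 0 0 1.2 1; 0 0 0 0 0 1.25 1; 0 0 0 0 0 1.25 1")

```text
t: 12.4
ee_pos: [0.5046, -0.0034, 0.1306]
eef_rot: [2.715, -1.575, 0.002]
ft_force: [-2.8, -4.8, 5.7]
finger_gap: 0.0122
gripper_force: 39.4
```

```bash
python3 - <<'E'
from h import *
o=arm.get_obs();print({k:np.round(o[k],4).tolist() for k in("t","joint_pos","ee_pos","eef_rot","ft_force","ft_torque","finger_gap")})
E
```

```text
{'t': 12.4, 'joint_pos': [0.3952, -0.2076, -0.3318, 0.0025, -1.4478, 0.1238], 'ee_pos': [0.5046, -0.0034, 0.1306], 'eef_rot': [2.7152, -1.5754, 0.0021], 'ft_force': [-2.8475, -4.7897, 5.669], 'ft_torque': [-1.6252, 1.1192, 0.1905], 'finger_gap': 0.0122}
```

>>> move_arm(plan="0 0 0 0 0 0.04 1; 0 0 0 0 0 0.07 1; 0 0 0 0 0 0.07 1")

```text
t: 12.78
ee_pos: [0.5048, -0.0032, 0.1306]
eef_rot: [2.66, -1.669, 0.003]
ft_force: [-2.1, -5.1, 4.5]
finger_gap: 0.0123
gripper_force: 40.2
```

```bash
python3 - <<'E'
from h import *
o=arm.get_obs();print({k:np.round(o[k],4).tolist() for k in("eef_rot","ft_force","ft_torque","finger_gap")})
E
```

```text
{'eef_rot': [2.6595, -1.6688, 0.0026], 'ft_force': [-2.0645, -5.1497, 4.52], 'ft_torque': [-1.5051, 0.8818, 0.4035], 'finger_gap': 0.0123}
```

>>> move_arm(plan="0 0 0 0 0 -0.07 1; 0 0 0 0 0 -0.07 -1; 0 0 0 0 0 -0.07 -1; 0 0 0 0 0 -0.07 -1; 0 0 0 0 0 -0.07 -1; 0 0 0 0 0 -0.07 -1; 0 0 0 0 0 -0.07 -1; 0 0 0.015 0 0 -0.07 -1; 0 0 0.0325 0 0 -0.07 -1; 0 0 0.0325 0 0 -0.07 -1")

```text
t: 14.02
ee_pos: [0.5034, -0.0023, 0.0941]
eef_rot: [2.715, -1.574, -0.005]
ft_force: [0.2, -0.4, -1.2]
finger_gap: 0.0854
gripper_force: 0.0
```

```bash
python3 - <<'E'
from h import *
o=arm.get_obs();print({k:np.round(o[k],4).tolist() for k in("t","ee_pos","eef_rot","ft_force","ft_torque","finger_gap")})
a=[optics.capture(c) for c in("side","top")]
s,t=a[0][165:265,228:328],a[1][124:224,205:305]
cv2.imwrite("pics/c4.png",cv2.cvtColor(np.hstack([cv2.resize(x,None,fx=4,fy=4,interpolation=cv2.INTER_CUBIC) for x in(s,t)]),cv2.COLOR_RGB2BGR))
E
```

```text
{'t': 14.025, 'ee_pos': [0.5034, -0.0023, 0.0941], 'eef_rot': [2.7151, -1.5744, -0.005], 'ft_force': [0.2237, -0.4072, -1.1767], 'ft_torque': [0.0018, -0.014, 0.025], 'finger_gap': 0.0854}
```

View pics/c4.png

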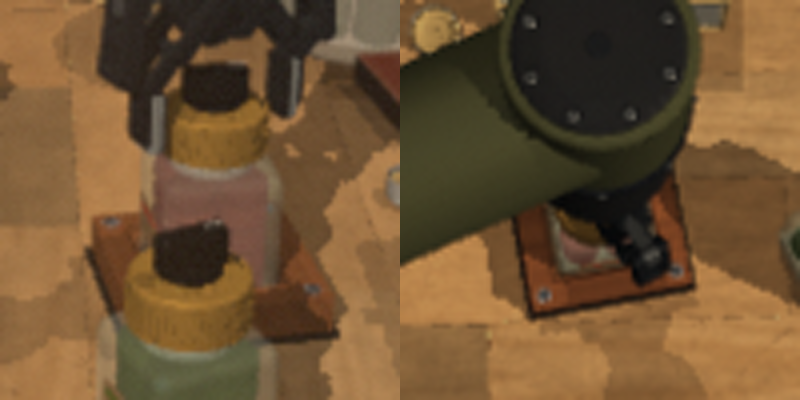

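The knob is back broadside at (217,85) in the side crop. The cap at (217,130) sits between the open fingers.

>>> move_arm(plan="0 0 -0.003 0 0 0 -1; 0 0 -0.003 0 0 0 1; 0 0 -0.003 0 0 0 1; 0 0 -0.003 0 0 0 1; 0 0 -0.003 0 0 0 1; 0 0 -0.003 0 0 0 1", grip_force=105)

```text
t: 14.88
ee_pos: [0.5051, -0.0024, 0.1015]
eef_rot: [-2.718, 1.576, -0.002]
ft_force: [-2.7, -1.1, 6.7]
finger_gap: 0.0606
gripper_force: 112.7
```

>>> move_arm(plan="0 0 0 0 0 -0.1 1; 0 0 0 0 0 -0.25 1; 0 0 0 0 0 -0.4 1; 0 0 0 0 0 -0.4 1")

```text
t: 15.38
ee_pos: [0.5055, -0.002, 0.1015]
eef_rot: [-2.977, 1.001, -0.004]
ft_force: [-2.3, 0.7, 6.6]
finger_gap: 0.0608
gripper_force: 112.8
```

```bash
python3 - <<'E'
from h import *
o=arm.get_obs();print({k:np.round(o[k],4).tolist() for k in("t","ee_pos","eef_rot","ft_force","ft_torque","finger_gap","gripper_force")})
E
```

```text
{'t': 15.375, 'ee_pos': [0.5055, -0.002, 0.1015], 'eef_rot': [-2.9767, 1.0013, -0.0035], 'ft_force': [-2.2883, 0.6624, 6.5642], 'ft_torque': [0.3708, 0.7076, 0.1078], 'finger_gap': 0.0608, 'gripper_force': 112.7919}
```

>>> move_arm(plan="0 0 0 0 0 -0.15 1; 0 0 0 0 0 -0.3 1; 0 0 0 0 0 -0.45 1; 0 0 0 0 0 -0.6 1; 0 0 0 0 0 -0.75 1; 0 0 0 0 0 -0.85 1; 0 0 0 0 0 -0.85 1; 0 0 0 0 0 -0.85 1")

```text
t: 16.38
ee_pos: [0.5056, -0.0022, 0.1028]
eef_rot: [3.125, 0.313, 0.005]
ft_force: [-5.5, 0.9, 11.7]
finger_gap: 0.0607
gripper_force: 113.5
```

```bash
python3 - <<'E'
from h import *
o=arm.get_obs();print({k:np.round(o[k],4).tolist() for k in("t","ee_pos","eef_rot","ft_force","ft_torque","finger_gap","gripper_force")})
a=[optics.capture(c) for c in("side","top")]
s,t=a[0][165:265,228:328],a[1][124:224,205:305]
cv2.imwrite("pics/c5.png",cv2.cvtColor(np.hstack([cv2.resize(x,None,fx=4,fy=4,interpolation=cv2.INTER_CUBIC) for x in(s,t)]),cv2.COLOR_RGB2BGR))
E
```

```text
{'t': 16.375, 'ee_pos': [0.5056, -0.0022, 0.1028], 'eef_rot': [3.1252, 0.3132, 0.0048], 'ft_force': [-5.4807, 0.8686, 11.6532], 'ft_torque': [0.1286, 1.8541, 0.098], 'finger_gap': 0.0607, 'gripper_force': 113.55}
```

View pics/c5.png

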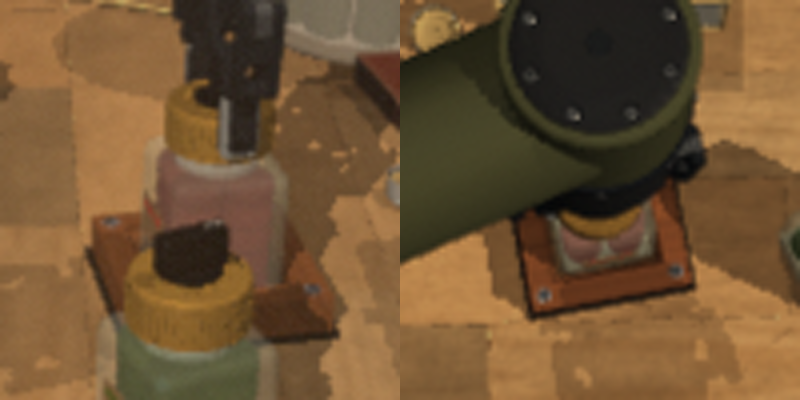

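The fingers have turned the cap 1.25 rad and it has risen slightly with the gasket pushing up. The jar is still square in the block at (600,245) in the top crop. Now I lift it gently.

>>> move_arm(plan="0 0 -0.004 0 0 0 1; 0 0 -0.008 0 0 0 1; 0 0 -0.012 0 0 0 1; 0 0 -0.012 0 0 0 1")

```text
t: 16.98
ee_pos: [0.5048, -0.0021, 0.112]
eef_rot: [3.126, 0.312, -0.0]
ft_force: [-1.0, -0.4, 0.5]
finger_gap: 0.0603
gripper_force: 113.4
```

>>> move_arm(plan="0 0 -0.005 0 0 0 1; 0 0 -0.01 0 0 0 1; 0 0 -0.016 0 0 0 1; 0 0 -0.022 0 0 0 1; 0 0 -0.028 0 0 0 1; 0 0 -0.03 0 0 0 1; 0 0 -0.03 0 0 0 1; 0 0 -0.03 0 0 0 1")

```text
t: 17.98
ee_pos: [0.5047, -0.002, 0.1415]
eef_rot: [3.126, 0.312, -0.001]
ft_force: [-0.2, -0.2, -1.4]
finger_gap: 0.0604
gripper_force: 113.4
```

```bash
python3 - <<'E'
from h import *
o=arm.get_obs();print({k:np.round(o[k],4).tolist() for k in("t","ee_pos","eef_rot","dq","ft_force","finger_gap","gripper_force")})
a=[optics.capture(c) for c in("side","top")]
s,t=a[0][165:265,228:328],a[1][124:224,205:305]
cv2.imwrite("pics/c6.png",cv2.cvtColor(np.hstack([cv2.resize(x,None,fx=4,fy=4,interpolation=cv2.INTER_CUBIC) for x in(s,t)]),cv2.COLOR_RGB2BGR))
E
```

```text
{'t': 17.975, 'ee_pos': [0.5047, -0.002, 0.1415], 'eef_rot': [3.1259, 0.3124, -0.0007], 'dq': [-0.0013, 0.0009, -0.0017, 0.001, 0.0009, -0.0017], 'ft_force': [-0.2485, -0.1863, -1.391], 'finger_gap': 0.0604, 'gripper_force': 113.4137}
```

View pics/c6.png

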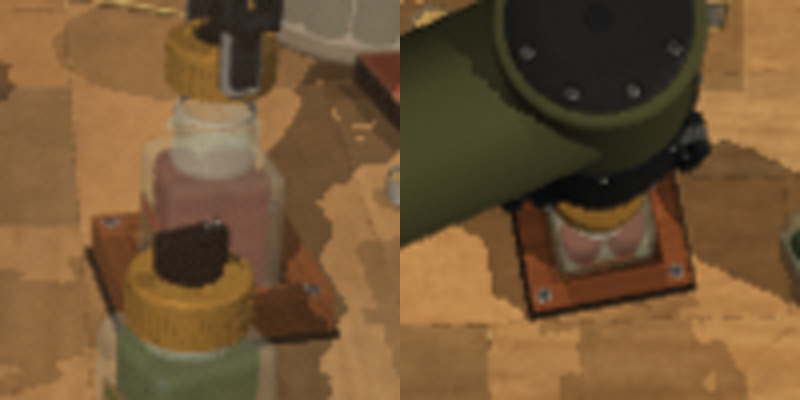

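The cap hangs level at (220,60) in the side crop, with the open glass neck below it at (215,115) and the jar still home. The wrist carries only the cap's weight, and the cap's lower edge is about 20 mm above the mouth.

```bash
python3 -c "
from bench import arm
print(arm.hand_in())"
```

```text
the job is handed in; nothing more can be done
None
```

I handed the job in at about 18 s of the 51 s allowed; the hand-in gave no verdict back. The coral jar is home in the block and vented, and the arm is holding its cap level about 2 cm above the open mouth; the green jar was not touched.

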